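# Close and latch the organiser tray

### The job

The upper tray of the plastic organiser has been left part way out. With the fingertips, push it fully home, and only then push the latch lever at the organiser's front corner over past its centre so that it snaps across and its tongue bars the front of the tray. Nothing needs picking up: leave everything else on the bench where it stands, and take the hand away at the end.

Things in the scene. Friction and masses are not known exactly. Their poses are not given: they have to be found in the camera images.
- organiser: white two-tier plastic organiser fixed to the bench, 150 x 150 mm; origin: centre of its underside. +x from its front (robot side, where the tray comes out) to its back, +y to the left of one looking along +x. Side walls 70 mm high, back 105 with eyes to 115, nothing above the tray. Latch at the front right corner, on a grey bracket 75 mm high reaching to y = -124 mm
- tray (a joint): upper tray (open box 150 x 130 x 50 mm, bottom 50 mm and rim 100 mm above the bench, clothespins and soap fixed in it), sliding level along organiser x: metres drawn out towards organiser -x; 0 = fully home, front face flush with the organiser's front (x = -75 mm); end stop at 0.085. Stays where left; takes 2 to 4 N to push
- tray_front (a point): centre of the outer face of the tray's front wall, 75 mm above the bench; it moves with the tray. The wall faces organiser -x, is 130 mm wide (along y) and 50 mm high
- latch (a joint): lever angle, rad, about an axis along organiser x. 0 = open: lever leans 28 degrees outward (-y), flat tongue points up, clear of the tray. 0.98 = locked: lever leans 28 degrees inward (+y), tongue level across the tray's front. Spring over centre: rests only at the ends; upright at 0.49. About 3 N across the knob moves it off an end, less nearer the centre; past it, it snaps over by itself
- latch_knob (a point): centre of the 20 mm black ball on the end of the lever, 75 mm from the pivot; lever stem is an 8 mm steel rod. The knob is 126 mm above the bench at either end and 135 mm at centre. It moves in the upright plane across the organiser's front, 12 mm in front of the flush face
- latch_pivot (a point): lever's pivot, fixed on the organiser at (-87, -110, 60) mm in its frame; the tongue is 13 mm wide and reaches 62 mm from it
- dipper: pink dipper, cup 120 mm across and 80 mm high, flat handle reaching 177 mm from the cup's centre along its +x; origin at the centre of the cup's underside. Leave alone
- brush: scrub brush lying bristles down, 150 x 50 x 51 mm, long along its x; origin at the centre of its underside. Leave alone
- soap: soap bar 85 x 55 x 26 mm; origin at the centre of its underside. Leave alone
- pin_a: wooden clothespin 75 x 13 x 13 mm lying along its x; origin at the centre of its underside. Leave alone
- pin_b: second clothespin, same size. Leave alone
- detergent: green bottle, 68 mm diameter, 170 mm high, standing; origin at the centre of its underside. Leave alone

How it is judged (in metres and radians):
On the way, in this order (a step that is already met when the one before it is completed fails the run):
1. the tray is pushed fully home with the latch still open (value of joint tray below 0.004 m and value of joint latch below 0.3 rad), for 0.2 s.
2. the latch lever has snapped over to its locked end (value of joint latch above 0.88 rad and value of joint tray below 0.004 m), for 0.2 s.
At the end, for the whole second after the job is handed in: tray within 4 mm of fully home, latch lever at its locked end (over 0.88 of 0.98 rad), bystanders within 25 mm of where they started (all of step 2); the robot touches nothing.
It fails at once if the latch was thrown past centre with the tray not home (value of joint latch above 0.5 rad and value of joint tray above 0.008 m).
It fails at once if a bystander was moved, lifted or carried more than 25 mm (distance of any of dipper, brush, soap, pin_a, pin_b, detergent from where it was at the start of the episode above 0.025 m).
It fails at once if a bystander was knocked over (angle between any of dipper, detergent's own z axis and vertical above 0.5 rad).
It also fails if it takes over 45 s, if anything falls off the work surface, if the arm or the gripper's body presses on something with over 40 N, if the wrist force passes 120 N, or if a joint passes its speed limit or range.

### The arm

A 6-joint arm with a two-finger parallel gripper is mounted at the origin on the work surface. World frame = base frame: x ahead of the robot, y to its left, z up, the work surface at z = 0. Lengths are in mm, angles in rad, forces in N, time in s.
With the tool pointing down it reaches from about 350 to 925 mm from the base axis. Payload 6.4 kg.
Tool frame: the origin (TCP) lies midway between the tips of the shut fingers; the grasp point (between the pads) lies 19 mm behind it; z points along the fingers, y is the direction in which the jaws open and shut (so a half turn about z gives the same grasp; the last joint's range is limited). The gripper opens to 85 mm and grips with 20 to 120 N. Pads are 22 mm wide; open, the fingers measure 114 mm over their backs; the gripper's body (76 mm by 85 mm) begins 54 mm behind the grasp point. The pads swing forward as they close: fully open they stand 13 mm farther back than shut.
Start: joints at [1.06, 0.245, 1.558, -0, 1.339, -0.174], TCP at [214.802, 613.493, 194.29] pointing down, gripper open.
Joint ranges: [-3.13, 3.13], [-1.02, 2.26], [0.13, 2.54], [-0.95, 4.09], [0.21, 2.88], [-2.74, 2.74]. Speed limits (rad/s): [2.57, 2.57, 3.14, 3.14, 3.14, 3.14].

### API

Orientations are given as [roll, pitch, yaw] about the fixed x, y, z axes, in that order (R = Rz(yaw) Ry(pitch) Rx(roll)).
In Python, from station import telemetry, optics, job gives the robot as it stands.
- The arm moves only by the shell command python3 -m creep 'ROWS' [OPENING]. ROWS is JSON, a list that holds one entry, the list of rows, each a list of 6 numbers: the shift along the tool's x, y, z in cm, then the turn, a rotation vector about the tool's x, y, z in rad. A call has 1 to 12 rows; each row shifts and turns the commanded pose from where the row before left it, along the tool's axes as they then stand; what a row does not reach is not made up. A row lasts 1/8 s, in which the tool goes at most 62.5 mm and 10.7 degrees, less where a joint would pass 70% of its speed; a pose out of reach is approached as far as the arm can. A call with a gripper value outside its range is refused whole. OPENING is the opening, from 0 (shut) to 1 (fully open), set as the call begins (- or left out, the last holds). The fingers move at their own pace and stop on an object; the grip force is fixed at half the most. Time passes only in rows, so rows that do not move let the fingers close. It gives the time, the measured TCP pose, the force and the opening at its end, in the units of the state.
- telemetry.observe(): the state, without advancing time (a new reading comes with each control period).
- optics.capture(name): name is "scene" or "top"; returns a dict with "img" (420x560x3 uint8, blue, green, red), "K" (3x3 intrinsics, pixels), "dist" ([k1, k2, p1, p2, k3] as OpenCV has them; the pictures are not rectified), "rvec" (rotation vector, rad) and "tvec" (3), from world to camera coordinates, as OpenCV has them. Camera axes: x right, y down, z forward; pixel columns grow to the right and rows downward; lengths in mm; the calibration is good to about 2 mm. A picture is of the moment at which its call begins. There is no depth.
- job.job_done(): hands the job in, once; it reports no verdict.
The state is a dict: "clock": time; "joint_pos": joint angles; "dq": joint speeds; "joint_efforts": joint torques, N m; "tool_pos": TCP position; "eef_rot": TCP orientation; "contact_force": force on the tool from outside, world axes, zero at the start; "ft_torque": the same for the moment, N m; "opening": finger opening in mm.
Only numpy, scipy, OpenCV 4.12 (cv2) and the standard library are available. Lean on these libraries where they do the work, as an engineer would, in place of code of your own. Each camera call takes 0.05 s, during which the arm holds its last target.

## Working session

There is one attempt and no reset: what is moved stays moved. The work goes in short steps, Python scripts to look and compute and a shell command to move; the robot and the scene stay as the last step left them, time stands still between calls to the robot, and variables do not carry over. Pictures are saved under pics/ and viewed, and the job is handed in when it is done.

```bash
mkdir -p pics; ls
python3 - <<'E'
from station import telemetry, optics
import cv2,pickle
d={}
for n in("scene","top"):
    c=optics.capture(n); d[n]=c; cv2.imwrite(f"pics/{n}0.png",c["img"]); print(n,c["K"],c["dist"],c["rvec"],c["tvec"])
pickle.dump(d,open("cap0.pkl","wb"))
print(telemetry.observe())
E
```

```text
pics
scene [[518.56724414   0.         280.4823598 ]
 [  0.         518.56724414 210.61202111]
 [  0.           0.           1.        ]] [-0.17743954  0.          0.          0.          0.        ] [ 0.76308664  2.45605423 -1.28740662] [ 517.73462376  -71.08677946 1425.61590939]
top [[482.30707729   0.         289.44185239]
 [  0.         482.30707729 213.37832803]
 [  0.           0.           1.        ]] [0.02579903 0.         0.         0.         0.        ] [ 2.1619394  -2.14251195  0.11255505] [ -20.36095943  612.6941446  1019.54912332]
{'clock': 0.1, 'joint_pos': array([ 1.05989113e+00,  2.45732788e-01,  1.55889396e+00, -3.73652522e-05,
        1.33870300e+00, -1.74092820e-01]), 'dq': array([-0.00188184, -0.00161643, -0.00409437, -0.00053333, -0.00011682,
        0.00049745]), 'joint_efforts': array([ 1.81495652e-04, -4.30670285e+01, -3.27130008e+01, -8.01388865e-05,
        2.71384917e-03,  3.17072090e-05]), 'tool_pos': array([214.53108626, 612.97659378, 193.29690092]), 'eef_rot': array([-3.13987552e+00, -2.65091022e-04,  2.80478867e+00]), 'contact_force': array([ 0.4924161 , -0.3601802 , -0.60011602]), 'ft_torque': array([-0.01912698,  0.00042105, -0.00696046]), 'opening': 85.22994118263063}
```

View pics/scene0.png

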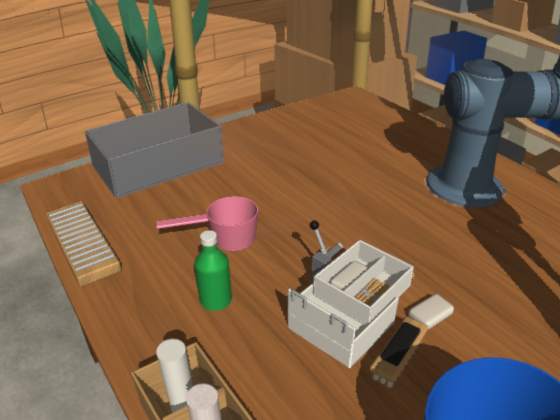

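View pics/top0.png

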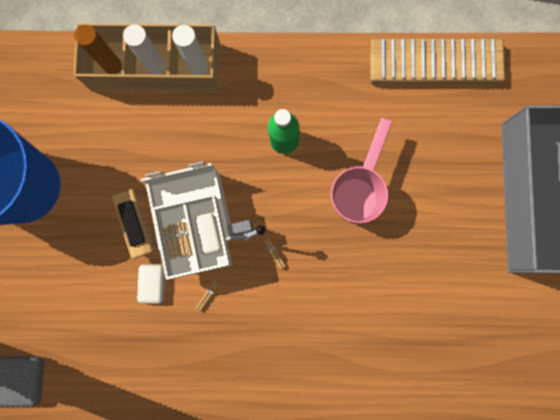

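The organiser is at about (190,220) in the top picture, with its back edge up at (180,172), the tray front down at (198,270), and the black knob at (261,230). In the scene picture the knob is at (314,225). I'll enlarge the crops for finer points.

```bash
cat > h.py <<'E'
import numpy as np,cv2
def ray(c,uv):
    K,d=np.array(c["K"]),np.array(c["dist"])
    R=cv2.Rodrigues(np.array(c["rvec"],float))[0]; t=np.array(c["tvec"],float).ravel()
    p=cv2.undistortPoints(np.array([[uv]],float),K,d).ravel()
    o=-R.T@t; v=R.T@np.array([p[0],p[1],1.]); return o,v/np.linalg.norm(v)
def onz(c,uv,z):
    o,v=ray(c,uv); return o+v*(z-o[2])/v[2]
def tri(c1,u1,c2,u2):
    o1,v1=ray(c1,u1);o2,v2=ray(c2,u2)
    A=np.stack([v1,-v2],1);s=np.linalg.lstsq(A,o2-o1,rcond=None)[0]
    a=o1+s[0]*v1;b=o2+s[1]*v2
    return (a+b)/2,np.linalg.norm(a-b)
def proj(c,P):
    return cv2.projectPoints(np.array(P,float).reshape(-1,3),np.array(c["rvec"],float),np.array(c["tvec"],float),np.array(c["K"]),np.array(c["dist"]))[0].reshape(-1,2)
E
python3 - <<'E'
import pickle,cv2,numpy as np
from h import *
d=pickle.load(open("cap0.pkl","rb"))
t=d["top"]["img"][155:320,100:340]; cv2.imwrite("pics/tz.png",cv2.resize(t,None,fx=3.3,fy=3.3,interpolation=cv2.INTER_CUBIC))
s=d["scene"]["img"][205:395,270:470]; cv2.imwrite("pics/sz.png",cv2.resize(s,None,fx=3.1,fy=3.1,interpolation=cv2.INTER_CUBIC))
for n,(r0,r1,c0,c1) in {"top":(215,245,250,272),"scene":(215,235,305,325)}.items():
    g=d[n]["img"][r0:r1,c0:c1].max(2); m=(g<50).astype(np.uint8)
    k,l,st,ce=cv2.connectedComponentsWithStats(m); print(n,[(s_,c_+[c0,r0]) for s_,c_ in zip(st[1:].tolist(),ce[1:])])
E
```

```text
top [([8, 11, 7, 8, 43], array([260.95348837, 229.74418605]))]
scene [([5, 6, 8, 9, 50], array([313.74, 224.88]))]
```

View pics/tz.png

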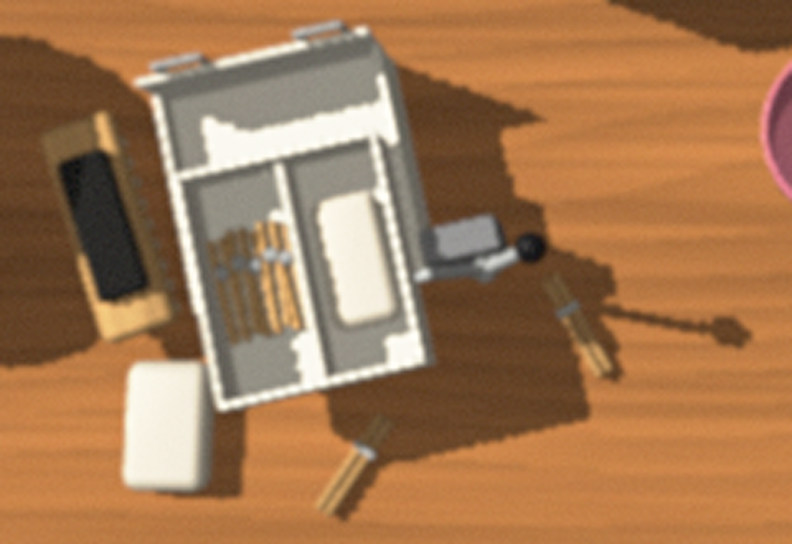

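View pics/sz.png

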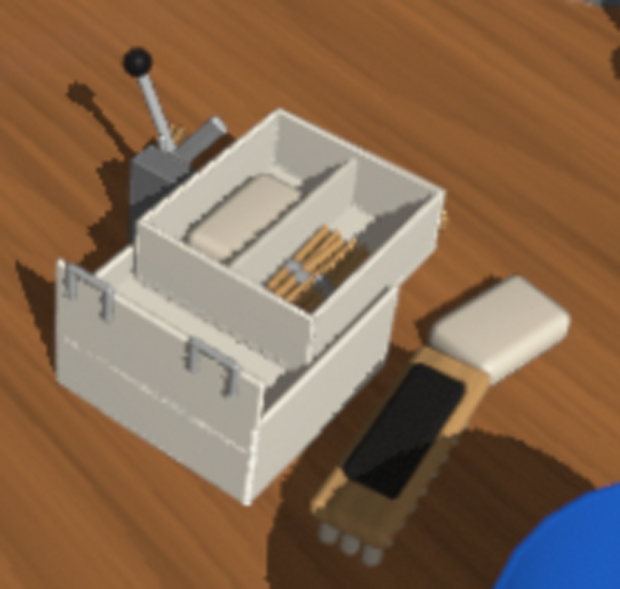

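The top crop shows the tray rim as a quadrilateral, with zoomed corners front-left (220,408), front-right (432,362), back-right (375,137) and back-left (180,178). A pin lies right of the tray below the knob, and another in front of it. The scene crop shows the same corners from behind. Next I'll measure.

Run:
```python
import pickle
from h import *
d=pickle.load(open("cap0.pkl","rb"));T,S=d["top"],d["scene"]
np.set_printoptions(precision=1,suppress=True)
tz=lambda p:((p[0]+.5)/3.3-.5+100,(p[1]+.5)/3.3-.5+155)
sz=lambda p:((p[0]+.5)/3.1-.5+270,(p[1]+.5)/3.1-.5+205)
tt=dict(FL=(218,409),FR=(434,362),BR=(376,137),BL=(178,176))
ss=dict(FL=(443,191),FR=(280,109),BR=(137,228),BL=(312,318))
P={}
for k in tt:
    print(k,onz(T,tz(tt[k]),100),onz(S,sz(ss[k]),100),*tri(T,tz(tt[k]),S,sz(ss[k]))); P[k]=onz(T,tz(tt[k]),100)
print("sizes",*(np.linalg.norm(P[a]-P[b]) for a,b in[("FL","FR"),("BL","BR"),("FL","BL"),("FR","BR")]))
k,e=tri(T,(260.95,229.74),S,(313.74,224.88));print("knob",k,e,onz(T,(260.95,229.74),126),onz(S,(313.74,224.88),126))
# back panel top corners z105
bl,br=onz(T,tz((138,82)),105),onz(T,tz((370,32)),105);print("back",bl,br,np.linalg.norm(bl-br))
for a,b in[(P["FL"],P["BL"]),(P["FR"],P["BR"])]: print("yaw",np.arctan2(*(b-a)[1::-1]))
for a,b in[(P["FR"],P["FL"]),(P["BR"],P["BL"]),(br,bl)]: print("yaw",np.arctan2(*(b-a)[1::-1])-np.pi/2)
sb=[onz(S,sz(p),105) for p in((262,385),(60,262))];print("backS",*sb)
for p in [(545,280),(612,372),(380,420),(330,512)]: print("pins",onz(T,tz(p),7))
for p in [(124,365),(208,365),(208,490),(124,490)]: print("soap",onz(T,tz(p),26))
for p in [(285,120),(283,150)]: print("det",onz(T,p,170))
```

```text
FL [470.  233.8 100. ] [470.2 229.9 100. ] [471.  232.2 102.2] 2.768115234844931
FR [499.8 101.7 100. ] [499.  106.9 100. ] [498.4 103.4  97.5] 4.046375123164428
BR [639.8 141.5 100. ] [648.1 145.4 100. ] [642.3 141.4  93.8] 3.982636179933351
BL [614.2 264.8 100. ] [612.5 264.3 100. ] [613.7 264.8 101.1] 0.8849104132423108
sizes 135.44636346646453 125.92004593499878 147.48359241431282 145.56425642930358
knob [568.9  39.9 127.6] 0.7596728758502393 [568.7  40.3 126. ] [567.8  38.  126. ]
back [672.7 291.  105. ] [705.8 146.3 105. ] 148.3662101620303
yaw 0.2120307195139273
yaw 0.27749240824120863
yaw 0.22225679942535015
yaw 0.2053117087067644
yaw 0.224879588837269
backS [672.5 289.9 105. ] [706.6 147.4 105. ]
pins [557.1  40.2   7. ]
pins [495.5  -5.9   7. ]
pins [462.1 149.6   7. ]
pins [401.1 181.1   7. ]
soap [497.1 317.3  26. ]
soap [497.6 261.6  26. ]
soap [416.1 258.   26. ]
soap [415.6 313.2  26. ]
det [780.6  -6.5 170. ]
det [720.6  -3.2 170. ]
```

Measurements:
- **Organiser:** yaw about 0.224, centre about (617,202).
- **Tray:** front at about (485,168), so it is drawn out about 62 mm.
- **Knob:** triangulates at z=127.6, against 126 expected.

The plan is to shut the fingers, turn the tool so its x is along organiser -x, and go in front of the tray.

```bash
python3 -m creep '[[[0,0,0,0,0,-0.14],[0,0,0,0,0,-0.14],[0,0,0,0,0,-0.14],[0,0,0,0,0,-0.14],[-1,-4,0,0,0,0],[-1,-4,0,0,0,0],[-1,-4,0,0,0,0],[-1,-4,0,0,0,0],[-1,-4,0,0,0,0],[-1,-4,0,0,0,0],[0,0,0,0,0,0]]]' 0
```

```text
clock: 1.48
tool_pos: [327.1, 390.9, 193.9]
eef_rot: [-3.141, -0.001, -2.922]
contact_force: [0.7, 0.5, 0.5]
opening: -0.1
```

```bash
python3 -m creep '[[[-1,-4,0,0,0,0],[-1,-4,0,0,0,0],[-1,-4,0,0,0,0],[-1,-4,0,0,0,0],[-1.2,-4,0,0,0,0],[-1.2,-4,0,0,0,0],[0,-1,3,0,0,0],[0,0,3,0,0,0],[0,0,3,0,0,0],[0,0,3,0,0,0],[0,0,0,0,0,0]]]' 0
python3 - <<'E'
from station import telemetry, optics
import cv2,pickle
d={}
for n in("scene","top"):
    c=optics.capture(n); d[n]=c
pickle.dump(d,open("cap1.pkl","wb"))
a=cv2.resize(d["top"]["img"][155:320,100:340],None,fx=1.65,fy=1.65,interpolation=3);b=cv2.resize(d["scene"]["img"][205:395,270:510],None,fx=1.65,fy=1.65,interpolation=3)
import numpy as np
b=b[:a.shape[0]];cv2.imwrite("pics/c1.png",np.hstack([a,b]))
E
```

```text
clock: 2.85
tool_pos: [441.8, 163.5, 71.9]
eef_rot: [3.141, -0.006, -2.918]
contact_force: [-0.1, -0.8, -0.3]
opening: 0.3
```

View pics/c1.png

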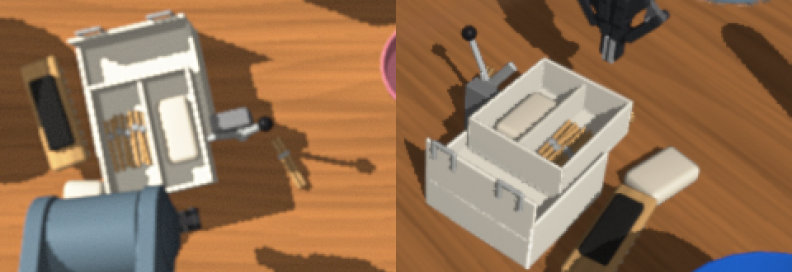

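The fingertips stand in front of the middle of the tray, and nothing is touched. I'll push along organiser +x (tool -x).

```bash
python3 -m creep '[[[-1,0,0,0,0,0],[-1,0,0,0,0,0],[-0.5,0,0,0,0,0],[-0.5,0,0,0,0,0],[-0.5,0,0,0,0,0],[-0.5,0,0,0,0,0],[0,0,0,0,0,0]]]' 0;  python3 -m creep '[[[-0.5,0,0,0,0,0],[-0.5,0,0,0,0,0],[-0.5,0,0,0,0,0],[-0.5,0,0,0,0,0],[-0.5,0,0,0,0,0],[-0.5,0,0,0,0,0]]]' 0
```

```text
clock: 3.82
tool_pos: [483.5, 172.0, 74.3]
eef_rot: [-3.142, 0.0, -2.918]
contact_force: [-0.6, 0.2, 0.5]
opening: -0.1
clock: 4.58
tool_pos: [512.8, 178.7, 74.3]
eef_rot: [-3.142, 0.0, -2.918]
contact_force: [-0.2, 0.4, -0.2]
opening: 0.1
```

No 2–4 N is showing, so I'll look before pushing further.

```bash
cat > look.py <<'E'
import sys,cv2,pickle,numpy as np
from station import telemetry, optics
d={n:optics.capture(n) for n in("scene","top")}
pickle.dump(d,open(f"cap{sys.argv[1]}.pkl","wb"))
a=cv2.resize(d["top"]["img"][155:305,120:320],None,fx=2,fy=2,interpolation=3);b=cv2.resize(d["scene"]["img"][200:350,280:480],None,fx=2,fy=2,interpolation=3)
cv2.imwrite(f"pics/c{sys.argv[1]}.png",np.hstack([a,b]))
s=telemetry.observe();print(s["clock"],s["tool_pos"].round(1),s["contact_force"].round(1))
E
python3 look.py 2
```

```text
4.675 [513.  178.7  74.4] [-0.4  0.3  0.3]
```

View pics/c2.png

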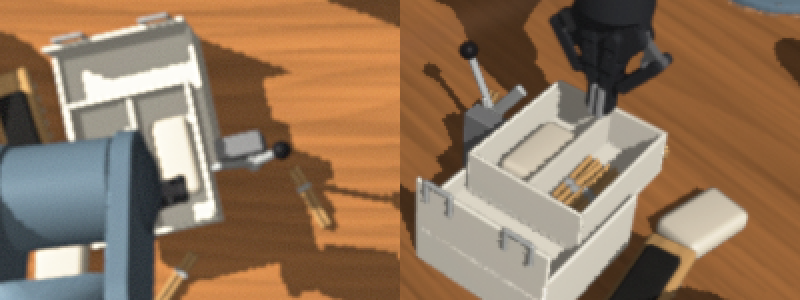

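Run:
```python
from h import *
import pickle
for i,P in((1,(441.8,163.5,71.9)),(2,(513,178.7,74.4))):
    d=pickle.load(open(f"cap{i}.pkl","rb"));S=d["scene"]
    p=proj(S,P)[0];q=proj(S,(P[0],P[1],P[2]+50))[0];print(i,p,q)
    im=S["img"].copy();o=(p-[50,40]).astype(int)
    c=cv2.resize(im[o[1]:o[1]+80,o[0]:o[0]+100],None,fx=6,fy=6,interpolation=3)
    cv2.circle(c,tuple(int(v) for v in (p-o+.5)*6),4,(0,0,255),1)
    cv2.imwrite(f"pics/f{i}.png",c)
a=pickle.load(open("cap0.pkl","rb"))["scene"]["img"];b=d["scene"]["img"]
df=cv2.absdiff(a,b).max(2);print([ (y,df[y,280:330].max()) for y in(260,280,300)])
```

```text
1 [397.31211397 254.31398679] [400.33299472 235.32221527]
2 [377.37909501 270.50211332] [380.010329  251.1211268]
[(260, np.uint8(8)), (280, np.uint8(10)), (300, np.uint8(11))]
```

View pics/f1.png

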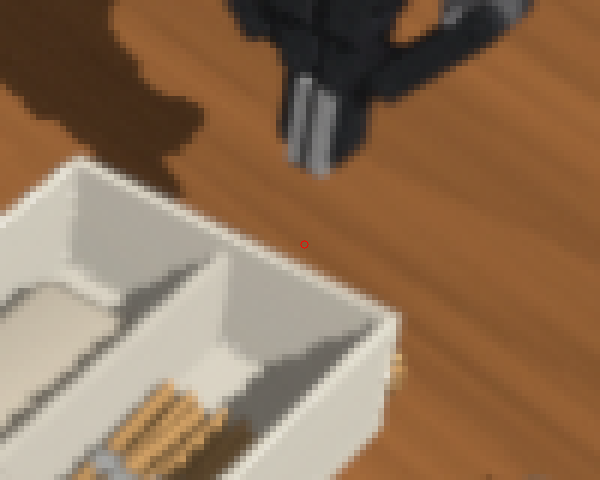

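View pics/f2.png

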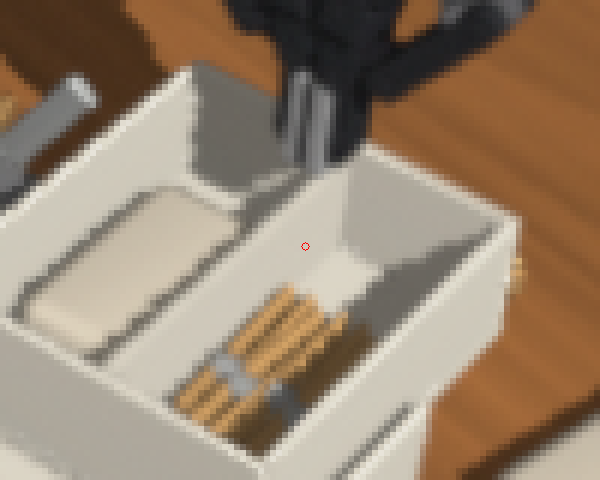

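The pictures disagree with telemetry. The visible fingertip in the scene view (zoomed (315,168)) sits about 13 px above where the reported TCP projects (305,245), and it appears over the rim rather than in front of the wall. The tray corners haven't moved. I'll triangulate the gripper itself to find the offset.

Run:
```python
from h import *
import pickle
for i in(1,2):
    d=pickle.load(open(f"cap{i}.pkl","rb"))
    t=d["top"]["img"][200:310,130:260];s=d["scene"]["img"][190:280,340:450]
    cv2.imwrite(f"pics/g{i}.png",np.hstack([cv2.resize(t,(455,385),interpolation=3),cv2.resize(s,(330,270),interpolation=3)[:270] if 0 else cv2.copyMakeBorder(cv2.resize(s,(330,270),interpolation=3),0,115,0,0,0)]))
    S=d["scene"];o=np.array({1:(397.3-50,254.3-40),2:(377.38-50,270.5-40)}[i]).astype(int)
    u=np.array({1:(310,172),2:(310,170)}[i])/6-.5+o
    print(i,u,[onz(S,u,z).round(0) for z in(72,90,105,120)])
T=d["top"];S=d["scene"]
print("base",proj(S,(0,0,0)),"cam",ray(T,(280,210))[0],ray(S,(280,210))[0])
```

```text
1 [398.16666667 242.16666667] [array([411., 135.,  72.]), array([429., 150.,  90.]), array([444., 163., 105.]), array([460., 175., 120.])]
2 [378.16666667 257.83333333] [array([483., 149.,  72.]), array([499., 163.,  90.]), array([512., 176., 105.]), array([526., 188., 120.])]
base [[464.31777649 185.37077371]] cam [ 486.52164577  -31.73723093 1085.162907  ] [1103.40503765  713.50099733  760.85270694]
```

View pics/g1.png

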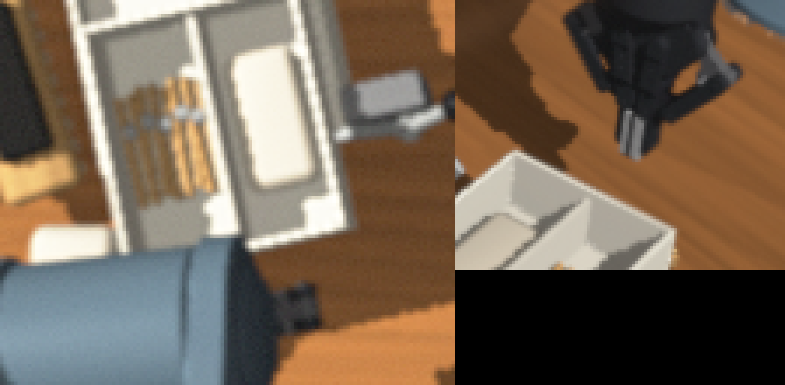

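View pics/g2.png

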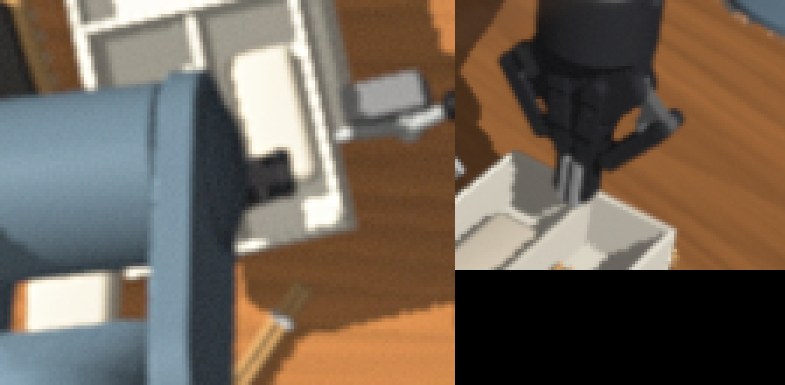

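Both views put the real tips at z≈105 when telemetry reads 73: the scene rays at z=105 match the reported xy within 3 mm. So the hand really sits about 32 mm higher than reported, and it passed over the rim without contact. I'll back off, go down further, and check with the camera.

```bash
python3 -m creep '[[[1.5,0,0,0,0,0],[1.5,0,0,0,0,0],[1.5,0,0,0,0,0],[1.5,0,0,0,0,0],[1.5,0,0,0,0,0],[0,0,1.5,0,0,0],[0,0,1.5,0,0,0],[0,0,0,0,0,0]]]' 0; python3 look.py 3;python3 - <<'E'
from h import *
import pickle
d=pickle.load(open(f"cap3.pkl","rb"));s=d["scene"]["img"][190:290,340:450]
cv2.imwrite("pics/g3.png",cv2.resize(s,None,fx=6,fy=6,interpolation=3))
E
```

```text
clock: 5.68
tool_pos: [438.0, 161.8, 42.3]
eef_rot: [3.141, -0.004, -2.918]
contact_force: [0.3, 0.2, -0.3]
opening: 0.5
5.775 [439.4 162.   43.8] [-0.3 -0.5  0.8]
```

View pics/g3.png

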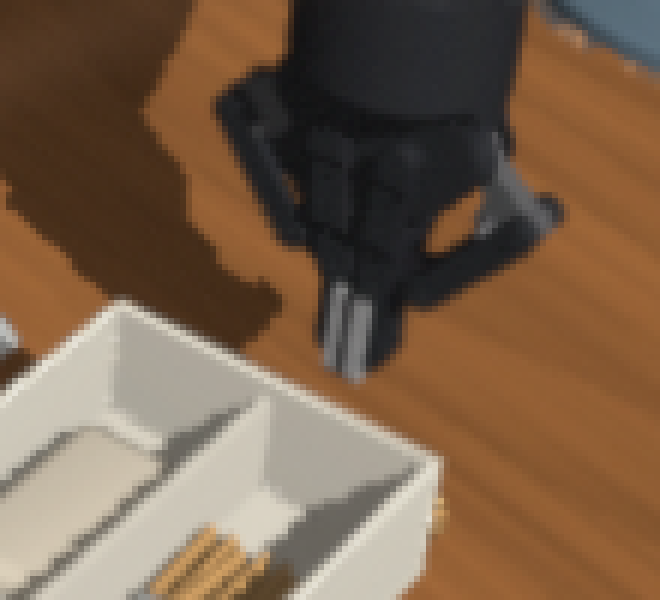

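The tip at zoomed (348,380) is now pixel (397.5,253), which gives a real height of about 75 mm, the mid-height of the wall. The offset of +32 mm is confirmed. Now I'll push slowly.

```bash
python3 -m creep '[[[-1,0,0,0,0,0],[-1,0,0,0,0,0],[-0.5,0,0,0,0,0],[-0.5,0,0,0,0,0],[-0.5,0,0,0,0,0],[-0.5,0,0,0,0,0],[-0.5,0,0,0,0,0]]]' 0;  python3 -m creep '[[[-0.5,0,0,0,0,0],[-0.5,0,0,0,0,0]]]' 0; python3 look.py 4
```

```text
clock: 6.65
tool_pos: [483.0, 172.1, 44.1]
eef_rot: [3.141, -0.001, -2.918]
contact_force: [-2.3, -1.0, 1.3]
opening: 0.1
clock: 6.9
tool_pos: [493.0, 174.4, 44.2]
eef_rot: [3.141, -0.0, -2.918]
contact_force: [-3.0, 1.3, 0.3]
opening: 0.0
7.0 [493.7 174.2  44.3] [-0.5 -1.  -0.3]
```

View pics/c4.png

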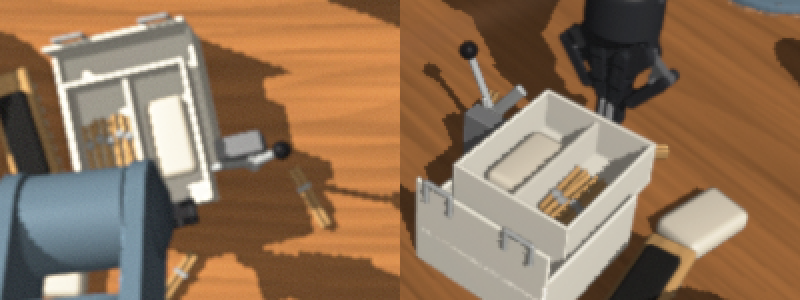

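The tray is sliding, with its corners moved toward the back and about 3 N on the hand. About 40 mm remains.

```bash
python3 -m creep '[[[-0.5,0,0,0,0,0],[-0.5,0,0,0,0,0],[-0.5,0,0,0,0,0],[-0.5,0,0,0,0,0],[-0.5,0,0,0,0,0],[-0.5,0,0,0,0,0],[-0.3,0,0,0,0,0]]]' 0;  python3 -m creep '[[[-0.3,0,0,0,0,0],[-0.2,0,0,0,0,0]]]' 0; python3 look.py 5
```

```text
clock: 7.88
tool_pos: [525.4, 181.6, 44.3]
eef_rot: [3.142, -0.0, -2.918]
contact_force: [-2.5, 0.9, 0.5]
opening: -0.0
clock: 8.12
tool_pos: [530.1, 182.6, 44.3]
eef_rot: [3.142, -0.0, -2.918]
contact_force: [-2.1, 0.8, -0.6]
opening: -0.1
8.225 [530.4 182.5  44.3] [-0.7  0.2 -0.4]
```

View pics/c5.png

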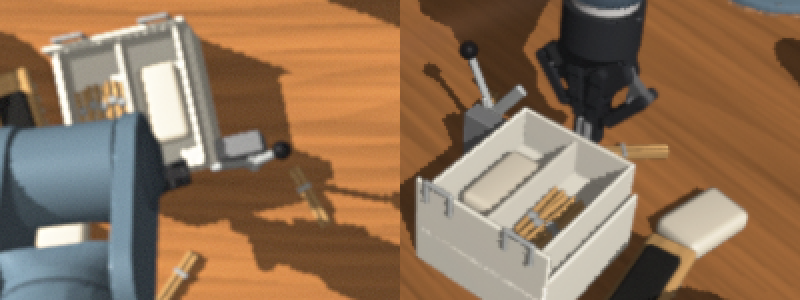

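Nearly home. I'll go on in small rows and watch the force for the stop.

```bash
for i in 1; do python3 -m creep '[[[-0.2,0,0,0,0,0],[-0.2,0,0,0,0,0]]]' 0; python3 -m creep '[[[-0.2,0,0,0,0,0],[-0.2,0,0,0,0,0]]]' 0; done
```

```text
clock: 8.48
tool_pos: [534.0, 183.4, 44.3]
eef_rot: [-3.141, -0.0, -2.918]
contact_force: [-2.6, -0.8, 0.6]
opening: 0.3
clock: 8.72
tool_pos: [533.6, 183.4, 44.2]
eef_rot: [-3.141, -0.012, -2.917]
contact_force: [-22.7, -7.1, 19.3]
opening: 0.0
```

The force jumped to about 24 N, so the tray is on its stop, 11 mm behind where the flush face was computed. I'll back off, rise, and look.

```bash
python3 -m creep '[[[0.3,0,0,0,0,0],[1,0,0,0,0,0],[1,0,0,0,0,0],[1,0,0,0,0,0],[0,0,-3,0,0,0],[0,0,-3,0,0,0],[0,0,-3,0,0,0],[0,-3,0,0,0,0],[0,-4,0,0,0,0],[0,-4,0,0,0,0],[0,0,0,0,0,0]]]' 0; python3 look.py 6
```

```text
clock: 10.1
tool_pos: [530.2, 67.8, 134.4]
eef_rot: [-3.141, 0.001, -2.922]
contact_force: [-0.0, -0.3, 0.3]
opening: -0.2
10.2 [529.6  69.8 134.2] [0.2 0.7 0.2]
```

View pics/c6.png

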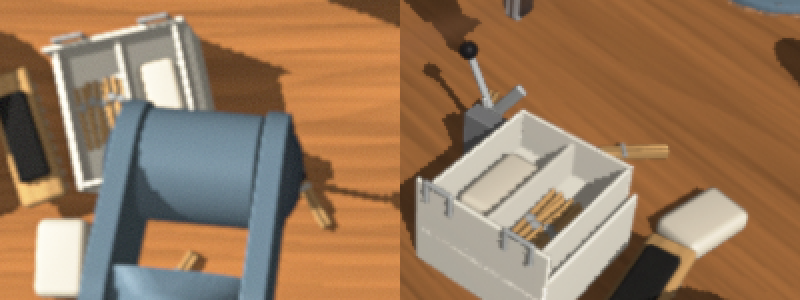

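```bash
python3 - <<'E'
from h import *
import pickle
S=pickle.load(open("cap6.pkl","rb"))["scene"]
for c,e in (((634,167),(530.4,248.7)),((522,110),(559.4,122))):
    print(onz(S,((c[0]-400)/2-.25+280,c[1]/2-.25+200),100).round(1),"expect",e)
E
python3 -m creep '[[[0,-4,0,0,0,0],[0,-4.2,0,0,0,0],[-1.5,0,0,0,0,0],[-1.4,0,0,0,0,0],[0,0,2.5,0,0,0],[0,0,2.6,0,0,0],[0,0,0,0,0,0]]]' 0; python3 look.py 7;python3 - <<'E'
from h import *
import pickle
d=pickle.load(open(f"cap7.pkl","rb"));s=d["scene"]["img"][160:270,270:390]
cv2.imwrite("pics/g7.png",cv2.resize(s,None,fx=5,fy=5,interpolation=3))
from station import telemetry
p=telemetry.observe()["tool_pos"];print(proj(d["scene"],p+[0,0,32])-[270,160])
E
```

```text
[529.9 246.6 100. ] expect (530.4, 248.7)
[562.5 121.1 100. ] expect (559.4, 122)
clock: 11.08
tool_pos: [574.7, -1.7, 80.9]
eef_rot: [3.139, -0.005, -2.916]
contact_force: [-0.7, 0.5, 0.7]
opening: 0.1
11.175 [576.9  -2.7  83.8] [-0.2 -0.1  0.5]
[[28.56746042 60.84420329]]
```

View pics/g7.png

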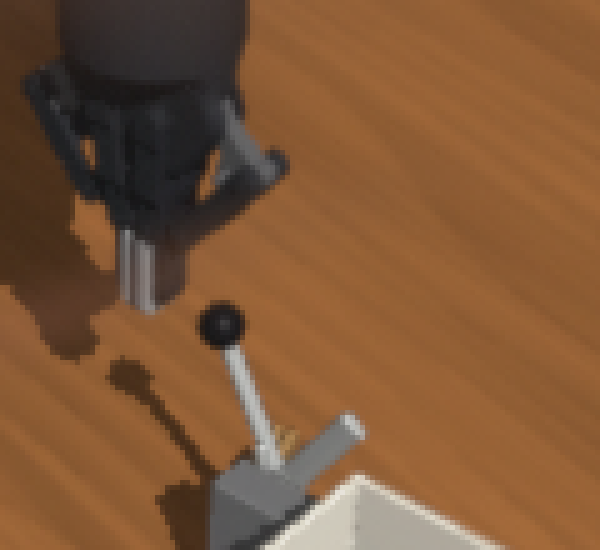

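Tray home is confirmed: the rim corners are within 3 mm of expected. The tips at zoomed (150,310) are outside the knob at (221,325), in its plane and with tip height about 114 mm. Now I'll push along organiser +y.

```bash
python3 -m creep '[[[0,1,0,0,0,0],[0,0.5,0,0,0,0],[0,0.5,0,0,0,0],[0,0.5,0,0,0,0],[0,0.5,0,0,0,0]]]' 0;python3 -m creep '[[[0,0.5,0,0,0,0],[0,0.5,0,0,0,0],[0,0.5,0,0,0,0]]]' 0; python3 look.py 8
```

```text
clock: 11.8
tool_pos: [571.3, 22.6, 86.1]
eef_rot: [-3.135, 0.001, -2.917]
contact_force: [-4.9, -13.4, 16.3]
opening: -0.2
clock: 12.18
tool_pos: [569.0, 39.0, 86.1]
eef_rot: [-3.138, 0.006, -2.919]
contact_force: [0.9, -2.4, 1.6]
opening: 0.0
12.275 [567.   40.2  84. ] [ 0.6 -1.2  0.3]
```

View pics/c8.png

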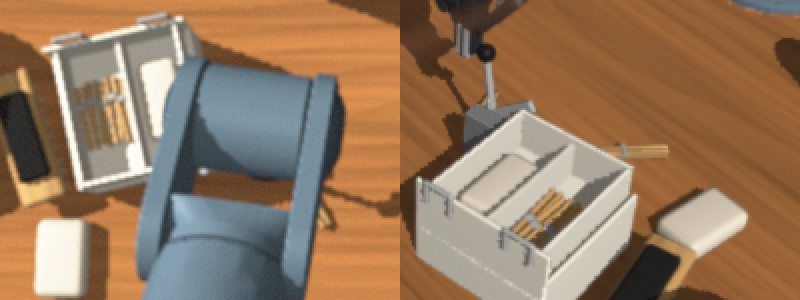

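The lever is following the fingers, and the knob at crop (486,53) is almost upright. I'll keep going.

```bash
python3 -m creep '[[[0,0.5,0,0,0,0],[0,0.5,0,0,0,0],[0,0.5,0,0,0,0],[0,0.3,0,0,0,0],[0,0,0,0,0,0]]]' 0; python3 look.py 9
```

```text
clock: 12.9
tool_pos: [562.3, 58.0, 83.1]
eef_rot: [3.141, -0.0, -2.918]
contact_force: [0.6, 0.3, -0.7]
opening: 0.1
13.0 [562.4  57.7  83.3] [ 0.3  0.4 -0.3]
```

View pics/c9.png

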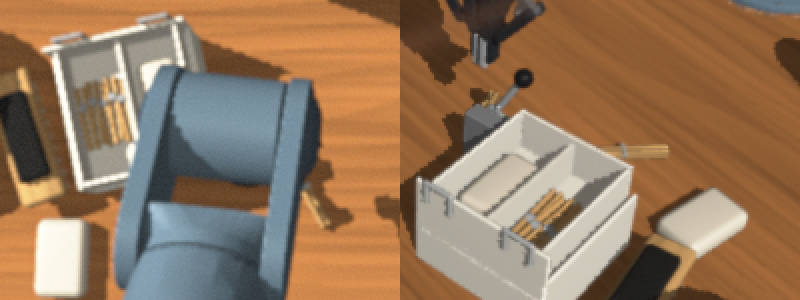

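The lever has snapped across, with the knob at crop (524,78). I'll take the hand away outward, then up and back, and check.

```bash
python3 -m creep '[[[0,-2,0,0,0,0],[0,-2,0,0,0,0],[0,0,-3,0,0,0],[0,0,-4,0,0,0],[0,0,-4,0,0,0],[3,-2,0,0,0,0],[5,-2,0,0,0,0],[5,-2,0,0,0,0],[5,-2,0,0,0,0],[0,0,0,0,0,0],[0,0,0,0,0,0]]]' 0; python3 look.py 10
python3 - <<'E'
from h import *
import pickle
d=pickle.load(open("cap10.pkl","rb"));d0=pickle.load(open("cap0.pkl","rb"));S=d["scene"];s=S["img"]
cv2.imwrite("pics/full10.png",cv2.resize(np.hstack([d["top"]["img"],s]),(800,300),interpolation=cv2.INTER_AREA))
g=s[225:250,325:355].max(2);k,l,st,ce=cv2.connectedComponentsWithStats((g<50).astype(np.uint8));
th=lambda a:np.array([-87,-110+75*np.sin(a-.49),60+75*np.cos(a-.49)])
c,sn=.9748,.2231
W=lambda p:np.array([618+c*p[0]-sn*p[1],202+sn*p[0]+c*p[1],p[2]])
print("knob",ce[1:]+[325,225],st[1:,4],"expected at .98,.85:",proj(S,[W(th(.98)),W(th(.85))]))
E
```

```text
clock: 14.38
tool_pos: [413.9, -100.1, 193.8]
eef_rot: [-3.141, 0.001, -2.92]
contact_force: [-0.1, -0.8, 0.2]
opening: 0.3
14.475 [414.2 -99.3 193.6] [-1.4  0.6  0.1]
knob [[341.2037037  238.72222222]] [54] expected at .98,.85: [[342.78038712 239.26962535]
 [339.35682986 235.84315847]]
```

View pics/full10.png

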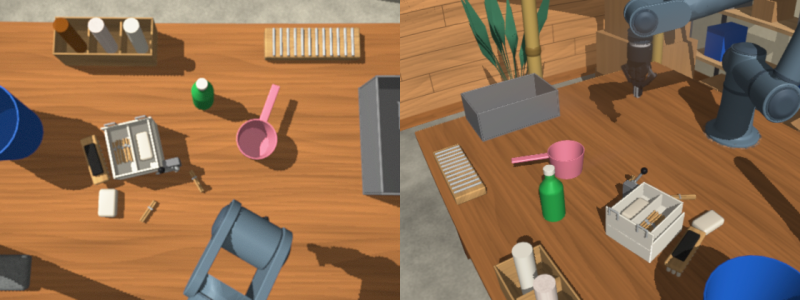

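View pics/c10.png

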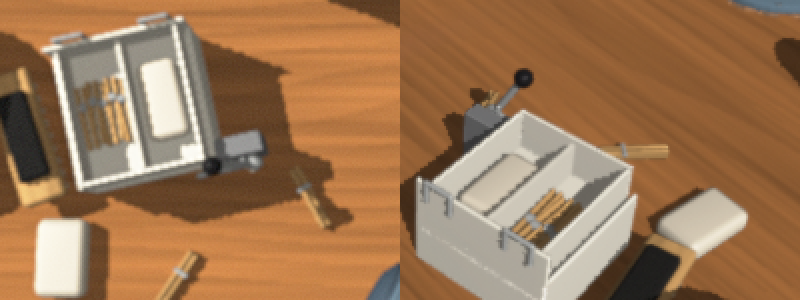

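The tray is flush and the lever leans inward, with the knob at crop (523,78) in the scene and (211,165) in the top view. The bystanders look unmoved. Two number checks before handing in: the knob's chord from its open position (70.4 mm if locked) and the tray's front corners.

Run:
```python
from h import *
import pickle
d=pickle.load(open("cap10.pkl","rb"));d0=pickle.load(open("cap0.pkl","rb"))
g=d["top"]["img"][228:248,215:237].max(2);k,l,st,ce=cv2.connectedComponentsWithStats((g<50).astype(np.uint8));i=1+st[1:,4].argmax();u=ce[i]+[215,228]
K,e=tri(d["top"],u,d["scene"],(341.2,238.7));K0,_=tri(d0["top"],(260.95,229.74),d0["scene"],(313.74,224.88))
print(u,st[i],K.round(1),round(e,1),"chord",np.linalg.norm((K-K0)[:2]).round(1),"dir",np.arctan2(-(K-K0)[0],(K-K0)[1]).round(3))
T=d["top"]
for c in((80,190),(219,160)): print("front corner",onz(T,((c[0])/2-.25+120,c[1]/2-.25+155),100).round(1))
for n in d:
    df=cv2.absdiff(d[n]["img"],d0[n]["img"]).max(2)
    for nm,b in {"top":{"det":(265,105,305,155),"dip":(330,115,395,225),"brush":(112,188,145,260),"soap":(135,262,165,305),"pa":(262,235,288,272),"pb":(195,280,218,313)},"scene":{}}[n].items():
        print(nm,(df[b[1]:b[3],b[0]:b[2]]>60).sum())
```

```text
[226.53061224 237.79591837] [ 7  6  9  9 49] [552.2 108.2 127.7] 0.8 chord 70.3 dir 0.239
front corner [528.2 248.4 100. ]
front corner [560.1 107.1 100. ]
det 0
dip 0
brush 0
soap 23
pa 267
pb 151
```

The chord is 70.3 mm, against 70.4 for a full throw. The image differences at the pins come from the tray's shadow having moved, and their outlines are where they were. Handing in.

```bash
python3 -c "
from station import job;print(job.job_done())"
```

```text
the job is handed in; nothing more can be done
None
```

I pushed the tray home with the shut fingertips, then pushed the latch knob past centre. It snapped over, I took the hand away, and I handed the job in. The robot's clock stood at about 14.5 s of the 45 s allowed. No verdict was given.

**Last checks**
- **Tray:** force rose to about 24 N at the stop. After backing off, the two front rim corners were within about 3 mm of fully home in the scene view. In the last check, from the top view, the left corner was 2 mm off. My right-corner pick was 15 mm off, and I put that down to having picked the side wall.
- **Latch:** the knob moved 70.3 mm from its open position; a full throw is 70.4 mm. Its height measured 127.7 mm, against 126 mm expected.
- **Bystanders:** image comparison showed no change for the detergent, dipper and brush. The soap differed by a few pixels and the two pins by more. I put this down to changed shadows: the pins' outlines, judged by eye, were where they started, and I did not re-measure the soap.
- **Hand:** it was clear of everything, with about 1 N or less on the wrist, which is noise.

**What disagreed:** the reported tool height was about 32 mm lower than the camera showed. My first push therefore passed over the tray's rim without touching it. I found the offset from the pictures, allowed for it, and the second push worked.

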